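# Load the sampling carrier and hold it up level

## Robot

A 6-joint arm with a two-finger parallel gripper is mounted at the origin on the work surface. World frame = base frame: x ahead of the robot, y to its left, z up, the work surface at z = 0. Lengths are in m, angles in degrees, forces in N, time in s.
With the tool pointing down it reaches from about 0.4 to 0.825 m from the base axis. Payload 7 kg.
Tool frame: the origin (TCP) lies midway between the tips of the shut fingers; the grasp point (between the pads) lies 19 mm behind it; z points along the fingers, y is the direction in which the jaws open and shut (so a half turn about z gives the same grasp; the last joint's range is limited). The gripper opens to 88 mm and grips with 3 to 60 N. Pads are 19 mm wide; open, the fingers measure 130 mm over their backs; the gripper's body (78 mm by 193 mm) begins 47 mm behind the grasp point.
Start: joints at [92.08, 20.546, 0.682, 0, -70.136, -16.507], TCP at [0.168, 0.654, 0.227] pointing down, gripper open.
Joint ranges: [-176.03, 176.03], [-82.01, 121.73], [-58.28, 71.71], [-173.87, 95.51], [-174.79, -0.11], [-173.66, 173.66]. Speed limits (degrees/s): [136.94, 136.94, 172.46, 180, 180, 180].

## Interface

Orientations are given as [roll, pitch, yaw] about the fixed x, y, z axes, in that order (R = Rz(yaw) Ry(pitch) Rx(roll)).
In Python, from plant import r gives the robot as it stands.
- The arm moves only by the tool carry_out, never from a script. Its argument "motion" is one flat list of numbers, 7 for each row, row after row: the turn, a rotation vector about the tool's x, y, z in degrees, then the shift along the tool's x, y, z in cm, then the finger opening in cm, from 0 to 8.76. A call has 1 to 20 rows; each row shifts and turns the commanded pose from where the row before left it, along the tool's axes as they then stand; what a row does not reach is not made up. A row lasts 1/12 s, in which the tool goes at most 41.7 mm and 7.16 degrees, less where a joint would pass 70% of its speed; a pose out of reach is approached as far as the arm can. A call is refused whole if a number of a shift passes 4.17 or a number of a turn 7.16, either way. A call with a gripper value outside its range is refused whole. The fingers move at their own pace and stop on an object; "grip_force" is the grip in N (left out, the last holds). Time passes only in rows, so rows that do not move let the fingers close. It gives the time, the measured TCP pose, the force and the opening at its end, in the units of the state.
- r.get_state(): the state, without advancing time (a new reading comes with each control period).
- r.capture(name): name is "side" or "top" or "wrist"; returns a dict with "pixels" (420x560x3 uint8, red, green, blue), "K" (3x3 intrinsics, pixels), "R" (3x3) and "t" (3): a world point X has camera coordinates R X + t. Camera axes: x right, y down, z forward; pixel columns grow to the right and rows downward; lengths in m; the calibration is good to about 2 mm. A picture is of the moment at which its call begins. There is no depth.
- r.close_job(): hands the job in, once; it reports no verdict.
The state is a dict: "time_s": time; "joints": joint angles; "qd": joint speeds; "joint_torque": joint torques, N m; "tcp_pos": TCP position; "eef_rot": TCP orientation; "contact_force": force on the tool from outside, world axes, zero at the start; "moment": the same for the moment, N m; "gripper_width": finger opening in m.
Only numpy, scipy, OpenCV 4.12 (cv2) and the standard library are available. Lean on these libraries where they do the work, as an engineer would, in place of code of your own. Each camera call takes 0.05 s, during which the arm holds its last target. There are 200 camera calls.

## Task

Lay the spatula flat in the narrow slot of the metal carrier and the brush flat in its wide slot (either end first), while the carrier stands on the bench. Then lift the carrier by its bar handle, without tipping it, and finish while still holding it, steady and level, about 10 cm clear of the bench with both tools in their slots. Leave the other things on the bench where they are.

Things in the scene. Friction and masses are not known exactly. Their poses are not given: they have to be found in the camera images.
- carrier: Loose aluminium carrier with grey blocks, 0.35 to 0.65 kg, balanced about its middle. Base plate 184 (its x) by 164 (its y) by 5 mm. Origin: centre of the underside; z up. A bar handle runs along y over the middle; a slot lies along y on each side of it: narrow on +x, wide on -x. Blocks form only the slots' ends, |y| 34 to 76 mm; for |y| under 34 mm the plate is bare, as room for fingers.
- bar (a point): Middle of the bar handle, 52 mm above the carrier's underside; axes as the carrier's. Bar 14 mm wide (x), 120 mm long (y), 16 mm tall (44 to 60 mm above the underside), gripped from above across its width. Its two posts are 10 mm thick, centred 55 mm either way along y; between them it is free below, down to the plate, 39 mm under it.
- narrow_slot (a point): Centre of the narrow slot's floor: 58 mm from the bar's axis on the carrier's +x side, 5 mm above its underside; axes as the carrier's. Slot 32 mm wide (x), 152 mm long (y), closed by end walls; its blocks and walls stand 12 mm above this floor.
- wide_slot (a point): Centre of the wide slot's floor: 58 mm from the bar's axis on the carrier's -x side, 5 mm above its underside; axes as the carrier's. Slot 44 mm wide (x), 152 mm long (y), closed by end walls; its blocks and walls stand 12 mm above this floor.
- spatula: Loose spatula lying flat, 130 mm long, 45 g: black handle 14 mm wide and tall, steel blade 24 mm wide, 4 mm thick. Origin: centre of the underside, half way along, within 15 mm of the centre of mass; x along it to the blade (tip at x = +65 mm), z up. The handle spans x = -65 to +23 mm: grip across it at the origin.
- brush: Loose flat brush lying flat, 130 mm long, 45 g: wooden handle 14 mm wide and tall, steel ferrule 34 mm wide, 12 tall, pale stiff end 36 mm wide, 10 tall. Origin: centre of the underside, half way along, within 15 mm of the centre of mass; x along it to the bristles, z up. The handle spans x = -65 to +14 mm: grip across it at the origin or up to 15 mm behind.
- jar: Bystander: closed sample jar with a red cap, 52 mm across, 75 mm tall, standing behind the carrier. Origin: centre of its underside.
- dish: Bystander: closed clear dish, 72 mm across, 18 mm tall, lying nearer the robot. Origin: centre of its underside.
- marker: Bystander: marker pen, 125 mm long along its x, 14 mm wide and tall, lying on the bench. Origin: centre of its underside.
- mouse: Bystander: black computer mouse, 105 by 60 mm, 32 mm tall. Origin: centre of its underside.
- tube_rack: Bystander: green tube rack with capped tubes, 90 by 160 mm, 92 mm tall with its tubes. Origin: centre of its underside.
Not all that is in view belongs to the job. What is shaped like the carrier but green is not meant.

How it is judged:
By the outcome, as a careful person would: the job done as asked, in the order asked, and still so for the second after the job is handed in, while the arm keeps its last pose, push and grip.
It also fails if it takes over 67 s, if anything falls off the work surface, if the arm or the gripper's body presses on something with over 40 N, if the wrist force passes 120 N, or if a joint passes its speed limit or range.

## Working session

There is one attempt and no reset: what is moved stays moved. The work goes in short steps, Python scripts to look and compute and a tool call to move; the robot and the scene stay as the last step left them, time stands still between calls to the robot, and variables do not carry over. Pictures are saved under pics/ and viewed, about 8 in all and at most 12, crops included, and the job is handed in when it is done.

Besides the shell and the picture viewer there is one more tool, called after "Call:" as a command line: name --argument value ..., lists and objects as JSON in quotes. carry_out: Moves the arm, as the interface text tells. Its arguments: {"type":"object","properties":{"motion":{"type":"array"},"grip_force":{"type":"number"}},"required":["motion"]}

```bash
mkdir -p pics; cat > h.py <<'E'
import sys; sys.path.insert(0,'.')
import numpy as np, cv2
from plant import r
def snap(n,f):
    c=r.capture(n); np.savez(f'pics/{f}.npz',**c); cv2.imwrite(f'pics/{f}.png',c['pixels'][:,:,::-1]); return c
def back(c,u,v,z):
    d=c['R'].T@np.linalg.inv(c['K'])@np.array([u,v,1.]); o=-c['R'].T@c['t']
    return o+d*(z-o[2])/d[2]
def proj(c,X):
    p=c['K']@(c['R']@np.asarray(X,float)+c['t']); return p[:2]/p[2]
E
python3 - <<'E'
from h import *
for n in ['top','side']:
    c=snap(n,n+'0'); print(n,c['K'].round(1).tolist(),(-c['R'].T@c['t']).round(3),c['R'].round(2).tolist())
s=r.get_state(); print(s)
a=cv2.imread('pics/top0.png'); cv2.imwrite('pics/top0b.png',cv2.resize(a,(800,600),interpolation=cv2.INTER_CUBIC))
E
```

```text
top [[466.6, 0.0, 275.0], [0.0, 466.6, 216.2], [0.0, 0.0, 1.0]] [0.21  0.086 1.435] [[0.02, -1.0, 0.0], [-0.98, -0.02, -0.19], [0.19, 0.0, -0.98]]
side [[475.3, 0.0, 284.1], [0.0, 475.3, 211.7], [0.0, 0.0, 1.0]] [-0.116 -0.5    1.134] [[0.7, -0.71, 0.01], [-0.55, -0.56, -0.62], [0.45, 0.43, -0.78]]
{'time_s': 0.1, 'joints': array([ 9.20776105e+01,  2.05859273e+01,  6.38686741e-01, -1.73585671e-02,
       -7.01363768e+01, -1.65072159e+01]), 'qd': array([ 0.02440114, -0.11602929,  0.16976906,  0.04933993, -0.04842393,
        0.10470533]), 'joint_torque': array([-1.83755961e-03, -5.84161019e+01,  2.93753028e+01,  7.01552957e+00,
        1.00952139e-02, -4.80726499e-05]), 'tcp_pos': array([0.16811967, 0.65326972, 0.22573086]), 'eef_rot': array([ 1.79915192e+02, -8.11429682e-03, -1.44355094e+01]), 'contact_force': array([ 0.29522242,  0.16191106, -0.33992533]), 'moment': array([-0.0251607 , -0.03390004,  0.05654612]), 'gripper_width': 0.08739334574017425}
```

View pics/top0b.png

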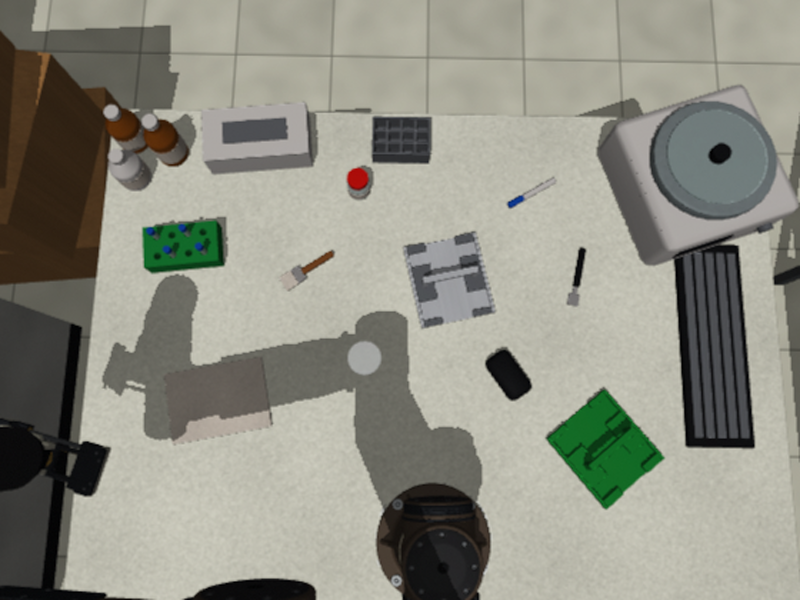

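View pics/side0.png

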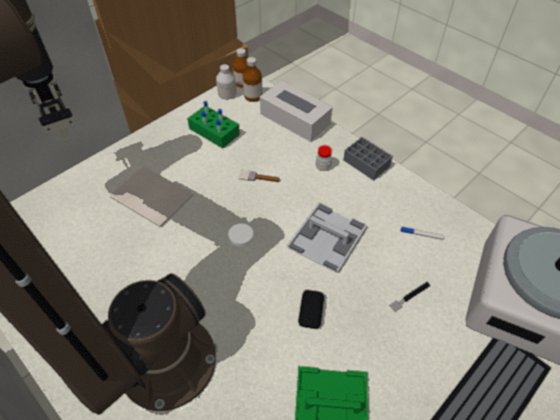

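The top view (800 px wide) shows the grey aluminium carrier at (449,280). A green look-alike is at (605,447), but its colour is wrong, so I'm using the grey one. The spatula is at (576,277) and the brush at (307,270). I'll confirm these in one enlarged crop.

```bash
python3 - <<'E'
import cv2,numpy as np
a=cv2.imread('pics/top0.png')
C=lambda x,y,w,k:cv2.resize(a[y:y+w,x:x+w],None,fx=k,fy=k,interpolation=cv2.INTER_CUBIC)
o=np.zeros((600,800,3),np.uint8)
o[:497,:497]=C(279,160,71,7); o[:300,500:]=C(378,169,50,6); o[300:,500:]=C(190,164,50,6)
for k in range(0,500,70): cv2.putText(o,str(k//7+279),(k,515),0,.4,(255,255,255))
cv2.imwrite('pics/crop1.png',o)
E
```

```text
(no output)
```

View pics/crop1.png

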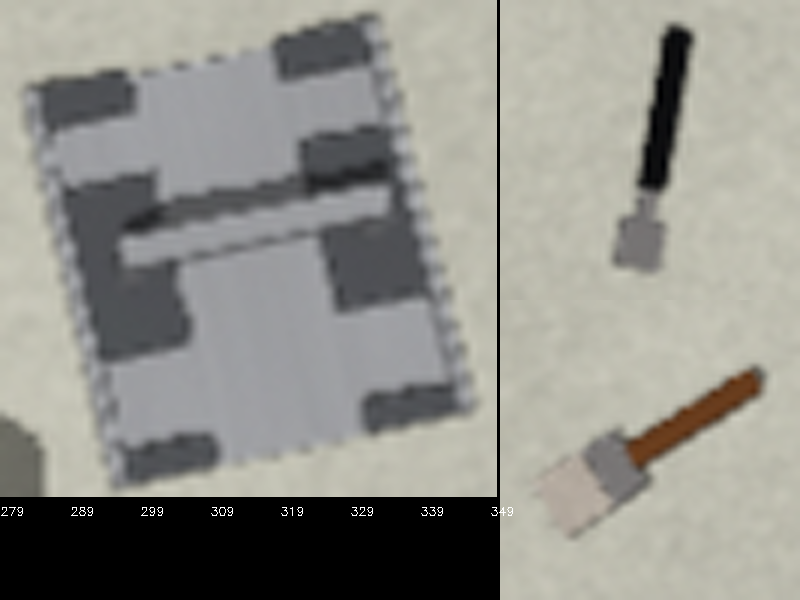

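The crop confirms the grey carrier. Its far (world +x) slot gap is about 58 crop px and the near one about 85, so the narrow slot is on the far side. Spatula ends: handle (680,28), tip (637,272). Brush ends: handle (758,372), tip (555,512).

```bash
cat > m1.py <<'E'
from h import *
from scipy.optimize import least_squares
c=np.load('pics/top0.npz')
f=lambda p,o,k,s:np.array([(p[0]-s[0]+.5)/k-.5+o[0],(p[1]-s[1]+.5)/k-.5+o[1]])
L=[((25,90),(.092,.082,.017)),((375,15),(.092,-.082,.017)),((475,410),(-.092,-.082,.017)),((118,487),(-.092,.082,.017)),
((118,237),(.007,.06,.06)),((388,187),(.007,-.06,.06)),((390,212),(-.007,-.06,.06)),((125,265),(-.007,.06,.06))]
uv=np.array([f(p,(279,160),7,(0,0)) for p,_ in L]); M=np.array([m for _,m in L])
def res(q):
    t=q[2]; R=np.array([[np.cos(t),-np.sin(t),0],[np.sin(t),np.cos(t),0],[0,0,1]])
    return np.concatenate([proj(c,R@m+[q[0],q[1],0])-u for m,u in zip(M,uv)])
s=least_squares(res,[.5,0,.1]); print('carrier',s.x[:2].round(4),np.degrees(s.x[2]).round(2)); print(s.fun.round(2))
def tool(h,t,o,sh,zh,zt):
    a=back(c,*f(h,o,6,sh),zh);b=back(c,*f(t,o,6,sh),zt);d=b-a
    print(((a+b)/2).round(4),np.degrees(np.arctan2(d[1],d[0])).round(2),np.hypot(d[0],d[1]).round(4))
tool((680,28),(637,272),(378,169),(500,0),.012,.003)
tool((758,372),(555,512),(190,164),(500,300),.010,.008)
for u,v in [(358,181),(364,358),(532,193),(508,373)]: print(back(c,u*.7,v*.7,.02).round(3))
E
python3 m1.py
```

```text
carrier [ 0.5524 -0.0307] 13.22
[-0.15  0.19  0.45  0.35  0.1  -0.26 -0.63 -0.2  -0.11  0.17 -0.17 -0.81
  0.62 -0.01 -0.1   0.57]
[ 0.5647 -0.3147  0.0075] 169.26 0.1321
[0.5742 0.2781 0.009 ] 126.63 0.1292
[0.773 0.173 0.02 ]
[0.375 0.149 0.02 ]
[ 0.752 -0.217  0.02 ]
[ 0.348 -0.157  0.02 ]
```

Two calls to get above the spatula, swinging wide of the base.

Call:
carry_out --motion '[0,0,0,1.5,1.2,0,7,0,0,0,2.9,2.4,0,7,0,0,0,2.9,2.4,0,7,0,0,0,2.9,2.4,0,7,0,0,0,2.9,2.4,0,7,0,0,0,2.9,2.4,0,7,0,0,0,2.9,2.4,0,7,0,0,0,2.9,2.4,0,7,0,0,0,2.9,2.4,0,7,0,0,0,2.9,2.4,0,7,0,0,0,2.9,2.4,0,7,0,0,0,2.9,2.4,0,7,0,0,0,2.9,2.4,0,7,0,0,0,2.9,2.4,0,7,0,0,0,2.9,2.4,0,7,0,0,0,1.4,2.4,0,7,0,0,0,1.4,3.4,0,7,0,0,0,1.4,3.4,0,7,0,0,0,1.4,3.4,0,7,0,0,0,1.4,3.4,0,7]'

```text
time_s: 1.77
tcp_pos: [0.5168, 0.0376, 0.2264]
eef_rot: [180.0, 0.0, -14.4]
contact_force: [0.7, -0.6, -0.6]
gripper_width: 0.07
```

Call:
carry_out --motion '[0,0,0,1.4,3.4,0,7,0,0,0,1.4,3.4,0,7,0,0,0,1.4,3.4,0,7,0,0,0,1.4,3.4,0,7,0,0,0,1.4,3.4,0,7,0,0,0,1.4,3.4,0,7,0,0,0,1.4,3.4,0,7,0,0,0,1.4,3.4,0,7,0,0,0,1.0,2.0,0,7,0,0,-3.7,0,0,0,7,0,0,0,0,0,0,7,0,0,0,0,0,0,7]'

```text
time_s: 2.77
tcp_pos: [0.5621, -0.2739, 0.2259]
eef_rot: [-180.0, 0.1, -10.9]
contact_force: [-0.1, -0.0, 0.1]
gripper_width: 0.0697
```

```bash
cat >> h.py <<'E'
from scipy.spatial.transform import Rotation as Ro
def go(x,y,z,yaw):
    s=r.get_state(); p=s['tcp_pos']; R=Ro.from_euler('xyz',s['eef_rot'],degrees=True).as_matrix()
    print('tcp',p.round(4),'rpy',s['eef_rot'].round(2),'t',round(s['time_s'],2),'w',s['gripper_width'].round(4),'F',s['contact_force'].round(1))
    print('tool shift cm',(100*R.T@(np.array([x,y,z])-p)).round(2),'turn z',round(((s['eef_rot'][2]-yaw+180)%360)-180,2))
E
python3 - <<'E'
from h import *
go(.5647,-.3147,.12,-10.74)
c=snap('wrist','w1'); print((-c['R'].T@c['t']).round(3),c['K'].round(0).tolist())
M=Ro.from_euler('z',169.26,degrees=True).as_matrix()
for X in [(-.065,0,.014),(0,0,.014),(.023,0,.014),(.065,0,.004)]: print(proj(c,M@X+[.5647,-.3147,0]).round(1))
E
```

```text
Traceback (most recent call last):
  File "h.py", line 14, in go
    print('tcp',p.round(4),'rpy',s['eef_rot'].round(2),'t',round(s['time_s'],2),'w',s['gripper_width'].round(4),'F',s['contact_force'].round(1))
                                                                                    ^^^^^^^^^^^^^^^^^^^^^^^^
AttributeError: 'float' object has no attribute 'round'
```

```bash
sed -i "s/s\['gripper_width'\].round(4)/round(s['gripper_width'],4)/" h.py
python3 - <<'E'
from h import *
go(.5647,-.3147,.12,-10.74)
c=snap('wrist','w1'); print((-c['R'].T@c['t']).round(3),c['K'].round(0).tolist())
M=Ro.from_euler('z',169.26,degrees=True).as_matrix()
for X in [(-.065,0,.014),(0,0,.014),(.023,0,.014),(.065,0,.004)]: print(proj(c,M@X+[.5647,-.3147,0]).round(1))
E
```

```text
tcp [ 0.5621 -0.2739  0.2259] rpy [-1.7999e+02  7.0000e-02 -1.0860e+01] t 2.77 w 0.0697 F [-0.1 -0.   0.1]
tool shift cm [ 1.04  3.96 10.59] turn z -0.12
[ 0.625 -0.287  0.384] [[314.0, 0.0, 274.0], [0.0, 314.0, 204.0], [0.0, 0.0, 1.0]]
[308.  114.4]
[306.7 171.3]
[306.3 190.3]
[304.8 221.2]
```

View pics/w1.png

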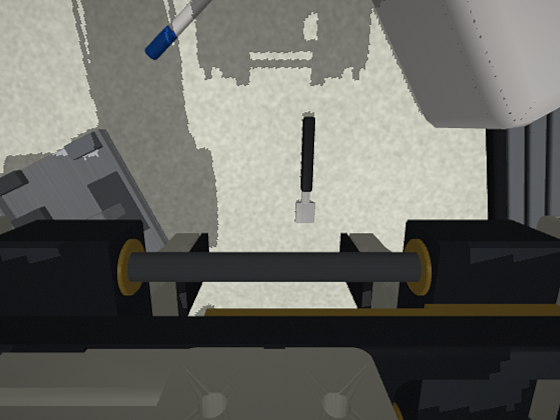

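The wrist view shows the spatula handle from (309,116) to (306,191) and the tip at (305,222), within 2 px of the prediction. The large white machine on the right may be close to the gripper body, so I'll check that clearance first.

```bash
python3 - <<'E'
from h import *
t=np.load('pics/top0.npz'); s=np.load('pics/side0.npz'); w=np.load('pics/w1.npz')
for z in (0,.1,.2,.3):
  print(z,'top',back(t,650*.7,262*.7,z).round(3)[:2],back(t,602*.7,150*.7,z).round(3)[:2],'side',back(s,468,320,z).round(3)[:2],back(s,497,222,z).round(3)[:2],'wrist',back(w,435,127,z)[:2].round(3),back(w,487,127,z)[:2].round(3))
E
```

```text
0 top [ 0.602 -0.48 ] [ 0.866 -0.384] side [ 0.615 -0.462] [ 0.958 -0.353] wrist [ 0.586 -0.474] [ 0.574 -0.535]
0.1 top [ 0.575 -0.44 ] [ 0.821 -0.352] side [ 0.551 -0.465] [ 0.864 -0.366] wrist [ 0.596 -0.425] [ 0.587 -0.47 ]
0.2 top [ 0.548 -0.401] [ 0.775 -0.319] side [ 0.486 -0.469] [ 0.769 -0.379] wrist [ 0.606 -0.377] [ 0.601 -0.406]
0.3 top [ 0.52  -0.362] [ 0.729 -0.286] side [ 0.422 -0.472] [ 0.674 -0.392] wrist [ 0.616 -0.328] [ 0.614 -0.341]
```

The machine's near corner is at (0.60,-0.475), about 5 cm from the gripper body. That's enough, so I descend.

Call:
carry_out --motion '[0,0,-0.1,0.5,2.0,0,6,0,0,0,0.5,2.0,1.0,5,0,0,0,0,0,3.5,5,0,0,0,0,0,3.5,5,0,0,0,0,0,3.5,5,0,0,0,0,0,3.5,5,0,0,0,0,0,3.0,5,0,0,0,0,0,2.0,5,0,0,0,0,0,1.0,5,0,0,0,0,0,0.6,5,0,0,0,0,0,0.3,5,0,0,0,0,0,0,5,0,0,0,0,0,0,5]'

```text
time_s: 3.9
tcp_pos: [0.566, -0.3151, 0.009]
eef_rot: [180.0, -0.1, -10.6]
contact_force: [0.3, -0.6, 0.1]
gripper_width: 0.0498
```

```bash
python3 - <<'E'
from h import *
go(.5647,-.3147,.004,-10.74)
E
```

```text
tcp [ 0.566  -0.3151  0.009 ] rpy [ 1.7998e+02 -1.3000e-01 -1.0610e+01] t 3.9 w 0.0498 F [ 0.3 -0.6  0.1]
tool shift cm [-0.13 -0.01  0.5 ] turn z 0.13
```

Call:
carry_out --motion '[0,0,0,0,0,0.3,5,0,0,0,0,0,0.2,5,0,0,0,0,0,0,4,0,0,0,0,0,0,0,0,0,0,0,0,0,0,0,0,0,0,0,0,0,0,0,0,0,0,0,0,0,0,0,0,0,0,0,0,0,0,0,0,0,0]' --grip_force 25

```text
time_s: 4.65
tcp_pos: [0.565, -0.315, 0.0026]
eef_rot: [180.0, -0.0, -10.6]
contact_force: [-0.0, 0.3, 0.2]
gripper_width: 0.0139
```

```bash
python3 - <<'E'
from h import *
from h import Ro
q=np.radians(13.22)
n=np.array([.5524,-.0307])+.058*np.array([np.cos(q),np.sin(q)]); print(n)
go(n[0],n[1],.12,-76.78)
E
```

```text
[ 0.60886295 -0.01743594]
tcp [ 0.565  -0.315   0.0026] rpy [180.    -0.   -10.63] t 4.65 w 0.0139 F [-0.   0.3  0.2]
tool shift cm [ -1.17 -30.05 -11.74] turn z 66.15
```

Call:
carry_out --motion '[0,0,0,0,0,-0.5,0,0,0,0,0,0,-1.2,0,0,0,0,0,0,-2.5,0,0,0,0,0,0,-2.5,0,0,0,0,0,0,-2.5,0,0,0,0,0,-1.5,-2.5,0,0,0,0,-0.1,-2.5,0,0,0,0,0,-0.1,-2.5,0,0,0,0,0,-0.1,-2.5,0,0,0,0,0,-0.1,-2.5,0,0,0,0,0,-0.1,-2.5,0,0,0,0,0,-0.1,-2.5,0,0,0,0,0,-0.1,-2.5,0,0,0,0,0,-0.1,-2.5,0,0,0,0,0,-0.1,-2.5,0,0,0,0,0,-0.1,-2.5,0,0,0,0,0,-0.1,-2.5,0,0,0,0,0,-0.1,-1.0,0,0]'

```text
time_s: 6.15
tcp_pos: [0.6093, -0.0153, 0.1209]
eef_rot: [-180.0, -0.1, -10.5]
contact_force: [0.4, -0.7, -0.3]
gripper_width: 0.0137
```

Call:
carry_out --motion '[0,0,3,0,0,0,0,0,0,6,0,0,0,0,0,0,6,0,0,0,0,0,0,6,0,0,0,0,0,0,6,0,0,0,0,0,0,6,0,0,0,0,0,0,6,0,0,0,0,0,0,6,0,0,0,0,0,0,6,0,0,0,0,0,0,6,0,0,0,0,0,0,6,0,0,0,0,0,0,3,0,0,0,0,0,0,0,0,0,0,0,0,0,0,0,0,0,0]'

```text
time_s: 7.32
tcp_pos: [0.6085, -0.0181, 0.1203]
eef_rot: [-180.0, -0.0, -76.5]
contact_force: [-1.0, -0.9, -1.0]
gripper_width: 0.0136
```

```bash
python3 - <<'E'
from h import *
go(.6089,-.0174,.05,-76.78)
snap('wrist','w2'); snap('top','t2')
a=cv2.imread('pics/w2.png'); b=cv2.imread('pics/t2.png')
o=np.zeros((600,800,3),np.uint8); o[:300,:400]=cv2.resize(a,(400,300)); o[:400,400:]=cv2.resize(b[130:280,240:390],(400,400))
cv2.imwrite('pics/c2.png',cv2.resize(a,(800,600)))
E
```

```text
tcp [ 0.6085 -0.0181  0.1203] rpy [-179.96   -0.    -76.52] t 7.32 w 0.0136 F [-1.  -0.9 -1. ]
tool shift cm [-0.06 -0.05  7.03] turn z 0.26
```

View pics/c2.png

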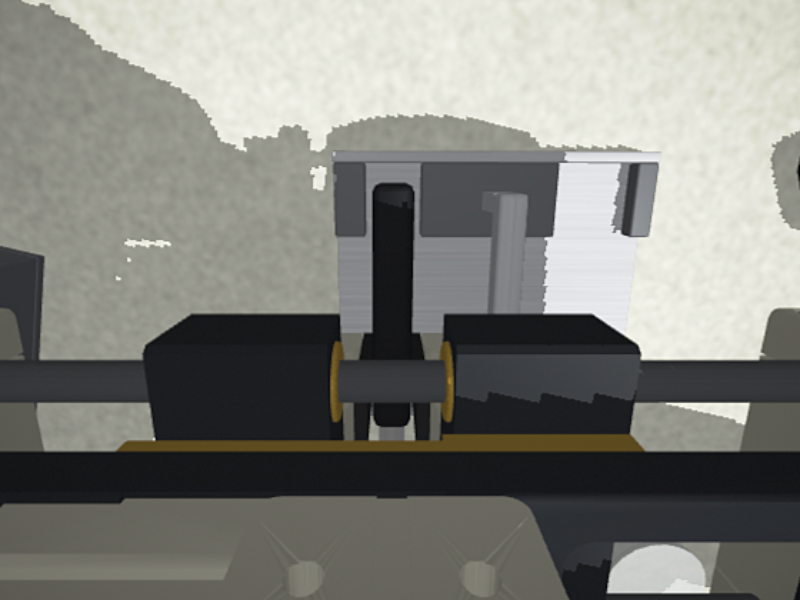

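In the wrist view (800 px) the handle end is centred at (393,185), over the narrow slot, which spans 366 to 421 (centre 393). I'll check the carrier pose from its wall corners in this same view before lowering.

```bash
python3 - <<'E'
from h import *
c=np.load('pics/w2.npz'); q=np.radians(13.22); R=np.array([[np.cos(q),-np.sin(q)],[np.sin(q),np.cos(q)]])
print('carrier frame (expect +-92,82)')
for (u,v),z in [((333,152),.017),((660,152),.017),((366,200),.017),((421,200),.017),((393,163),.017),((393,184),.125),((557,200),.017),((628,200),.017)]:
    X=back(c,u*.7,v*.7,z); print((R.T@(X[:2]-[.5524,-.0307])*1000).round(1))
E
```

```text
carrier frame (expect +-92,82)
[ 89.1 -80.1]
[-93.5 -80.7]
[ 71.  -53.8]
[ 39.4 -53.9]
[ 55.6 -74.3]
[ 55.8 -64. ]
[-38.4 -54.2]
[-79.1 -54.3]
```

The slot centre and the handle agree to 0.6 mm in the same camera, so I lower.

Call:
carry_out --motion '[0,0,0.2,0,0,1.5,0,0,0,0,0,0,2.5,0,0,0,0,0,0,2.5,0,0,0,0,0,0,1.5,0,0,0,0,0,0,1.0,0,0,0,0,0,0,0.7,0,0,0,0,0,0,0.5,0,0,0,0,0,0,0.4,0,0,0,0,0,0,0.3,0,0,0,0,0,0,0,0,0,0,0,0,0,0,0,0,0,0,0,0,0,0]'

```text
time_s: 8.42
tcp_pos: [0.6089, -0.0178, 0.0112]
eef_rot: [-179.9, -0.0, -76.8]
contact_force: [0.9, 0.2, 0.0]
gripper_width: 0.0134
```

```bash
python3 - <<'E'
from h import *
go(.6089,-.0174,.008,-76.78)
E
```

```text
tcp [ 0.6089 -0.0178  0.0112] rpy [-179.94   -0.    -76.82] t 8.42 w 0.0134 F [0.9 0.2 0. ]
tool shift cm [-0.04 -0.01  0.32] turn z -0.04
```

Call:
carry_out --motion '[0,0,0,0,0,0.2,0,0,0,0,0,0,0.1,0,0,0,0,0,0,0,0,0,0,0,0,0,0,2.0,0,0,0,0,0,0,2.5,0,0,0,0,0,0,3.5,0,0,0,0,0,0,3.5,0,0,0,0,0,0,3.5,0,0,0,0,0,-0.5,3.5,0,0,0,0,0,-1.5,3.5,0,0,0,0,0,-2.5,3.5,0,0,0,0,0,-3.5,3.5,0,0,0,0,0,-4.0,3.5,0,0,0,0,0,-3.0,5,0,0,0,0,0,0,5,0,0,0,0,0,0,5]'

```text
time_s: 9.75
tcp_pos: [0.6097, -0.0176, 0.1606]
eef_rot: [-179.7, 0.0, -76.8]
contact_force: [-0.2, -0.8, -0.3]
gripper_width: 0.0474
```

```bash
python3 - <<'E'
from h import *
go(.5742,.2781,.12,-53.37)
c=snap('wrist','w3'); cv2.imwrite('pics/w3b.png',cv2.resize(cv2.imread('pics/w3.png'),(800,600)))
E
```

```text
tcp [ 0.6097 -0.0176  0.1606] rpy [-1.797e+02  1.000e-02 -7.682e+01] t 9.75 w 0.0474 F [-0.2 -0.8 -0.3]
tool shift cm [-29.6   -3.26   4.08] turn z -23.45
```

View pics/w3b.png

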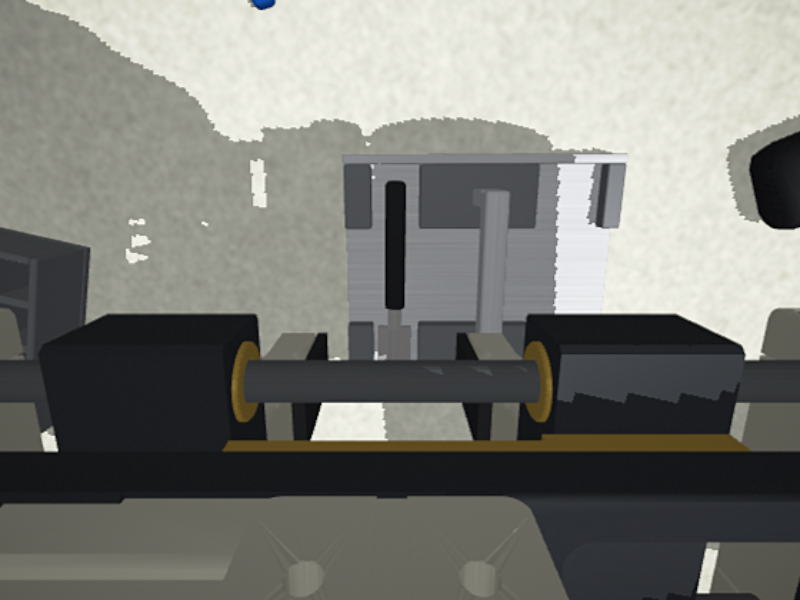

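The spatula lies in the narrow slot: handle at x=395, from y=181 to 308, between blocks at 371 and 418. Now the brush, gripped 8 mm behind its origin.

Call:
carry_out --motion '[0,0,0,-1.5,-0.2,0,5,0,0,0,-3,-0.4,0,5,0,0,0,-3,-0.4,0,5,0,0,0,-3,-0.4,0,5,0,0,0,-3,-0.4,0,5,0,0,0,-3,-0.4,0,5,0,0,0,-3,-0.4,0,5,0,0,0,-3,-0.4,0,5,0,0,0,-3,-0.4,0,5,0,0,0,-2.3,-0.2,0,5,0,0,-6,0,0,0,5,0,0,-6,0,0,0,5,0,0,-6,0,0,0,5,0,0,-5.4,0,0,0,5,0,0,0,0,0,0,5,0,0,0,0,0,0,5]'

```text
time_s: 11.13
tcp_pos: [0.5796, 0.2606, 0.1562]
eef_rot: [179.9, -0.0, -53.6]
contact_force: [0.7, -0.2, 0.3]
gripper_width: 0.05
```

```bash
python3 - <<'E'
from h import *
go(.579,.2717,.004,-53.37)
c=snap('wrist','w4'); cv2.imwrite('pics/w4b.png',cv2.resize(cv2.imread('pics/w4.png'),(800,600)))
M=Ro.from_euler('z',126.63,degrees=True).as_matrix()
for X in [(-.065,0,.014),(0,0,.014),(.014,0,.014),(.065,0,.01)]: print((proj(c,M@X+[.5742,.2781,0])/.7).round(1))
E
```

```text
tcp [0.5796 0.2606 0.1562] rpy [179.86  -0.   -53.6 ] t 11.13 w 0.05 F [ 0.7 -0.2  0.3]
tool shift cm [-0.93 -0.65 15.22] turn z -0.23
[379.2 205. ]
[380.3 300.1]
[380.5 319.3]
[381.4 383.5]
```

View pics/w4b.png

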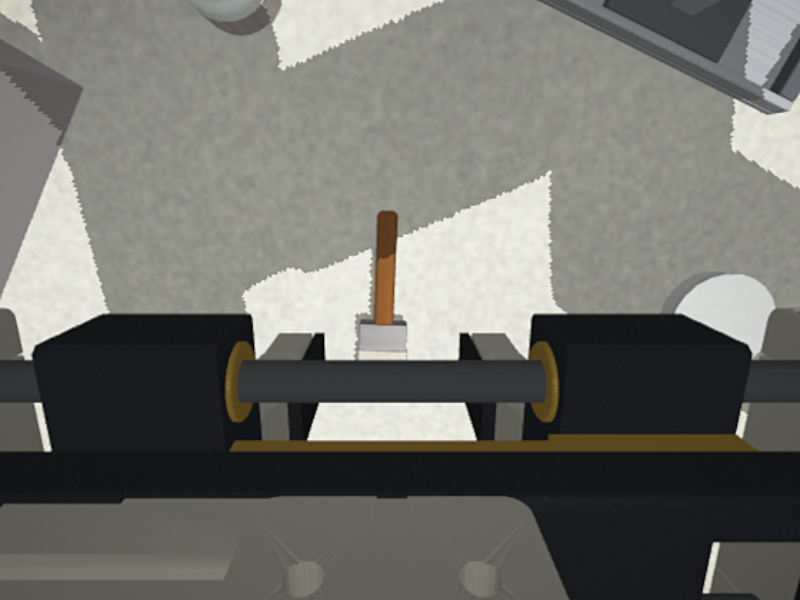

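The wrist view shows the brush handle end at (387,211) and the ferrule start at (384,322). Allowing for the bias this camera also showed on the carrier (about 3 mm right, 2 mm down), the position agrees, but the brush is turned about 2° more than I estimated. I'll correct the turn and descend.

Call:
carry_out --motion '[0,0,-2.4,0,0,0,5,0,0,0,-0.9,-0.6,0,5,0,0,0,0,0,2.5,5,0,0,0,0,0,3.5,5,0,0,0,0,0,3.0,5,0,0,0,0,0,2.0,5,0,0,0,0,0,1.5,5,0,0,0,0,0,1.0,5,0,0,0,0,0,0.6,5,0,0,0,0,0,0.4,5,0,0,0,0,0,0,5,0,0,0,0,0,0,5]'

```text
time_s: 12.18
tcp_pos: [0.5796, 0.2721, 0.0133]
eef_rot: [-179.9, -0.0, -51.0]
contact_force: [0.2, 0.3, 0.1]
gripper_width: 0.0502
```

```bash
python3 - <<'E'
from h import *
go(.579,.2717,.003,-51.2)
E
```

```text
tcp [0.5796 0.2721 0.0133] rpy [-1.7994e+02 -1.0000e-02 -5.1050e+01] t 12.18 w 0.0502 F [0.2 0.3 0.1]
tool shift cm [-0.01  0.08  1.03] turn z 0.15
```

Call:
carry_out --motion '[0,0,0,0,0.1,0.5,5,0,0,0,0,0,0.3,5,0,0,0,0,0,0.2,5,0,0,0,0,0,0,4,0,0,0,0,0,0,0,0,0,0,0,0,0,0,0,0,0,0,0,0,0,0,0,0,0,0,0,0,0,0,0,0,0,0,0,0,0,0,0,0,0,0]'

```text
time_s: 13.02
tcp_pos: [0.5784, 0.2712, 0.0026]
eef_rot: [-180.0, -0.0, -51.0]
contact_force: [-0.6, -0.4, 0.2]
gripper_width: 0.0139
```

```bash
python3 - <<'E'
from h import *
q=np.radians(13.22); u=np.array([np.cos(q),np.sin(q)]); v=np.array([-u[1],u[0]])
# brush x points toward carrier +y at tool yaw -76.78 (tool x = -y): TCP 8 mm behind origin -> carrier y = -8 mm
n=np.array([.5524,-.0307])-.058*u-.008*v; print(n); go(n[0],n[1],.12,-76.78)
E
```

```text
[ 0.49776658 -0.05175205]
tcp [0.5784 0.2712 0.0026] rpy [-179.99   -0.    -51.02] t 13.02 w 0.0139 F [-0.6 -0.4  0.2]
tool shift cm [ 20.03  26.58 -11.74] turn z 25.76
```

Call:
carry_out --motion '[0,0,0,0,0,-0.5,0,0,0,0,0,0,-1.2,0,0,0,0,0,0,-2.5,0,0,0,0,0,0,-2.5,0,0,0,0,0,0,-2.5,0,0,0,0,0.8,1.1,-2.5,0,0,0,0,1.7,2.3,0,0,0,0,0,1.7,2.3,0,0,0,0,0,1.7,2.3,0,0,0,0,0,1.7,2.3,0,0,0,0,0,1.7,2.3,0,0,0,0,0,1.7,2.3,0,0,0,0,0,1.7,2.3,0,0,0,0,0,1.7,2.3,0,0,0,0,0,1.7,2.3,0,0,0,0,0,1.7,2.2,0,0,0,0,0,1.4,1.7,0,0,0,0,0,0.8,0.9,0,0]'

```text
time_s: 14.52
tcp_pos: [0.4966, -0.0536, 0.1207]
eef_rot: [-179.9, -0.0, -51.1]
contact_force: [-1.2, -0.4, -0.6]
gripper_width: 0.0138
```

Call:
carry_out --motion '[0,0,2.8,0,0,0,0,0,0,5,0,0,0,0,0,0,5,0,0,0,0,0,0,5,0,0,0,0,0,0,5,0,0,0,0,0,0,3,0,0,0,0,0,0,0,0,0,0,0,0,0,0,0,0,0,0,0,0,0,0,0,0,0]'

```text
time_s: 15.27
tcp_pos: [0.4976, -0.0515, 0.12]
eef_rot: [-180.0, -0.0, -76.7]
contact_force: [0.2, -0.7, -0.2]
gripper_width: 0.014
```

```bash
python3 - <<'E'
from h import *
go(.4978,-.0518,.1,-76.78)
c=snap('wrist','w5'); cv2.imwrite('pics/w5b.png',cv2.resize(cv2.imread('pics/w5.png'),(800,600)))
E
```

```text
tcp [ 0.4976 -0.0515  0.12  ] rpy [-179.97   -0.    -76.71] t 15.27 w 0.014 F [ 0.2 -0.7 -0.2]
tool shift cm [ 0.03 -0.01  2.  ] turn z 0.07
```

View pics/w5b.png

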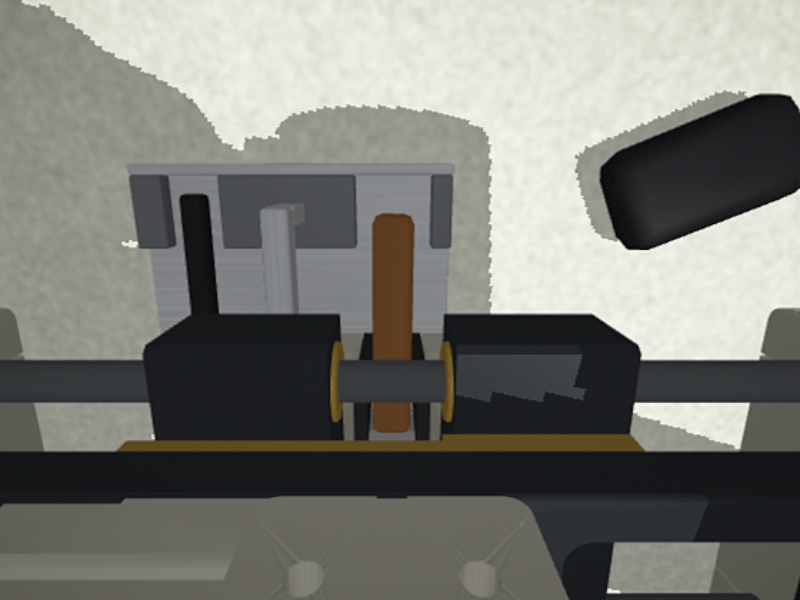

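The handle end is centred at (393,213) and the wide slot spans 357 to 431 (centre 394), so it is centred. I'll check the lengthwise position too.

```bash
python3 - <<'E'
from h import *
c=np.load('pics/w5.npz'); q=np.radians(13.22); R=np.array([[np.cos(q),-np.sin(q)],[np.sin(q),np.cos(q)]])
for (u,v),z in [((393,213),.125),((393,175),.017),((357,210),.017),((431,210),.017),((197,195),.012),((197,175),.017)]:
    X=back(c,u*.7,v*.7,z); print((R.T@(X[:2]-[.5524,-.0307])*1000).round(1))
E
```

```text
[-60.  -61.6]
[-60.3 -74.8]
[-39.6 -55.4]
[-82.2 -55.4]
[ 53.7 -63.6]
[ 50.4 -74.8]
```

Call:
carry_out --motion '[0,0,0,0.2,0,1.5,0,0,0,0,0,0,2.5,0,0,0,0,0,0,2.5,0,0,0,0,0,0,1.5,0,0,0,0,0,0,1.0,0,0,0,0,0,0,0.7,0,0,0,0,0,0,0.5,0,0,0,0,0,0,0.4,0,0,0,0,0,0,0.3,0,0,0,0,0,0,0,0,0,0,0,0,0,0,0,0,0,0,0,0,0,0]'

```text
time_s: 16.32
tcp_pos: [0.4982, -0.0535, 0.0111]
eef_rot: [-179.9, -0.0, -76.8]
contact_force: [-0.9, -0.7, -0.3]
gripper_width: 0.0136
```

```bash
python3 - <<'E'
from h import *
go(.4978,-.0518,.008,-76.78)
E
```

```text
tcp [ 0.4982 -0.0535  0.0111] rpy [-179.95   -0.    -76.82] t 16.32 w 0.0136 F [-0.9 -0.7 -0.3]
tool shift cm [-0.18  0.    0.31] turn z -0.04
```

Release, rise, then view.

Call:
carry_out --motion '[0,0,0,0,0,0.2,0,0,0,0,0,0,0.1,0,0,0,0,0,0,0,0,0,0,0,0,0,0,2.0,0,0,0,0,0,0,2.5,0,0,0,0,0,0,3.5,0,0,0,0,0,0,3.5,0,0,0,0,0,0,3.5,0,0,0,0,0,-0.5,3.5,0,0,0,0,0,-1.5,3.5,0,0,0,0,0,-2.5,3.5,0,0,0,0,0,-3.5,3.5,0,0,0,0,0,-4.0,3.5,0,0,0,0,0,-3.0,5,0,0,0,0,0,0,5,0,0,0,0,0,0,5]'

```text
time_s: 17.65
tcp_pos: [0.499, -0.0533, 0.1601]
eef_rot: [-179.7, 0.0, -76.8]
contact_force: [-0.1, 0.4, -0.8]
gripper_width: 0.0476
```

```bash
python3 - <<'E'
from h import *
go(.5524,-.0307,.033,-76.78)
c=snap('wrist','w6'); s=snap('side','s6'); t=snap('top','t6')
f=lambda a:np.ascontiguousarray(a[:,:,::-1])
o=np.zeros((600,800,3),np.uint8); o[:300,:400]=cv2.resize(f(c['pixels']),(400,300)); o[:300,400:]=cv2.resize(f(s['pixels']),(400,300))
o[300:,:400]=cv2.resize(f(s['pixels'])[195:285,270:390],(400,300),interpolation=2);o[300:,400:]=cv2.resize(f(t['pixels'])[150:240,260:380],(400,300),interpolation=2)
cv2.imwrite('pics/c6.png',o)
E
```

```text
tcp [ 0.499  -0.0533  0.1601] rpy [-1.7971e+02  1.0000e-02 -7.6820e+01] t 17.65 w 0.0476 F [-0.1  0.4 -0.8]
tool shift cm [-0.98 -5.65 12.74] turn z -0.04
```

View pics/c6.png

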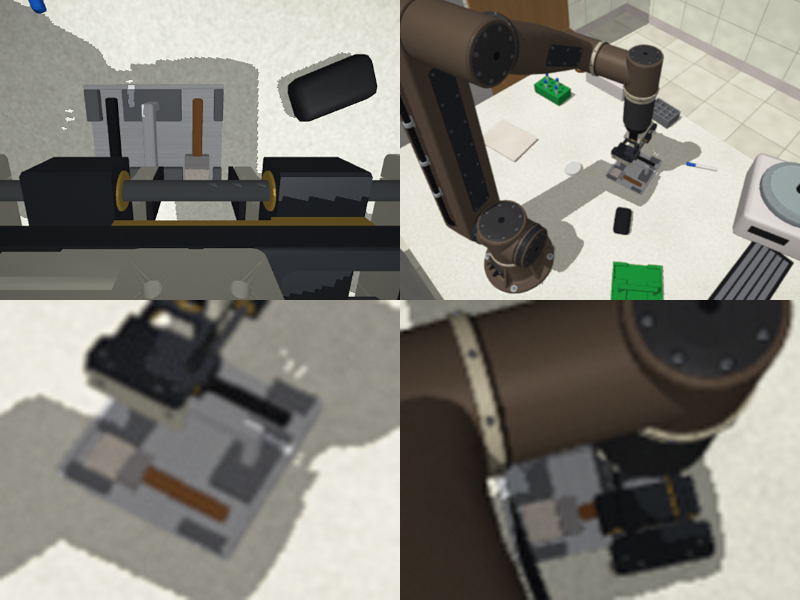

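The brush lies in the wide slot with its bristles seated between the end blocks (side crop at (105,455)), and the spatula is in the narrow slot. Now the bar.

Call:
carry_out --motion '[0,0,0,-0.5,-2.8,0,4.5,0,0,0,-0.5,-2.8,0,4.5,0,0,0,0,0,0,4.5,0,0,0,0,0,1.5,4.5,0,0,0,0,0,2.5,4.5,0,0,0,0,0,2.5,4.5,0,0,0,0,0,2.0,4.5,0,0,0,0,0,1.5,4.5,0,0,0,0,0,0.8,4.5,0,0,0,0,0,0.4,4.5,0,0,0,0,0,0,4.5,0,0,0,0,0,0,4.5]'

```text
time_s: 18.8
tcp_pos: [0.5504, -0.0311, 0.0458]
eef_rot: [-180.0, -0.0, -76.8]
contact_force: [0.1, -0.1, 0.3]
gripper_width: 0.045
```

```bash
python3 - <<'E'
from h import *
go(.5524,-.0307,.033,-76.78)
E
```

```text
tcp [ 0.5504 -0.0311  0.0458] rpy [-1.800e+02 -1.000e-02 -7.682e+01] t 18.8 w 0.045 F [ 0.1 -0.1  0.3]
tool shift cm [ 0.01 -0.21  1.28] turn z -0.04
```

Call:
carry_out --motion '[0,0,0,0,-0.2,0.6,4.5,0,0,0,0,0,0.4,4.5,0,0,0,0,0,0.3,4.5,0,0,0,0,0,0,3,0,0,0,0,0,0,2,0,0,0,0,0,0,1.5,0,0,0,0,0,0,0,0,0,0,0,0,0,0,0,0,0,0,0,0,0,0,0,0,0,0,0,0,0,0,0,0,0,0,0]' --grip_force 50

```text
time_s: 19.72
tcp_pos: [0.5519, -0.0307, 0.0327]
eef_rot: [180.0, -0.0, -76.8]
contact_force: [-2.1, 0.2, 3.3]
gripper_width: 0.0137
```

```bash
python3 - <<'E'
from h import *
go(.5524,-.0307,.133,-76.78)
E
```

```text
tcp [ 0.5519 -0.0307  0.0327] rpy [179.98  -0.   -76.82] t 19.72 w 0.0137 F [-2.1  0.2  3.3]
tool shift cm [ 1.000e-02 -5.000e-02 -1.003e+01] turn z -0.04
```

Lift gently by 10 cm.

Call:
carry_out --motion '[0,0,0,0,0,-0.2,0,0,0,0,0,0,-0.4,0,0,0,0,0,0,-0.6,0,0,0,0,0,0,-0.8,0,0,0,0,0,0,-0.9,0,0,0,0,0,0,-1.0,0,0,0,0,0,0,-1.1,0,0,0,0,0,0,-1.1,0,0,0,0,0,0,-1.0,0,0,0,0,0,0,-0.9,0,0,0,0,0,0,-0.8,0,0,0,0,0,0,-0.6,0,0,0,0,0,0,-0.4,0,0,0,0,0,0,-0.2,0,0,0,0,0,0,0,0,0,0,0,0,0,0,0,0,0,0,0,0,0,0,0,0,0,0,0,0,0,0]'

```text
invalid input at $.motion: expected a multiple of 7 numbers
```

```bash
python3 - <<'E'
from h import *
go(.5524,-.0307,.133,-76.78); print(r.get_state()['moment'])
c=snap('wrist','w7'); s=snap('side','s7')
f=lambda a:np.ascontiguousarray(a[:,:,::-1])
o=np.zeros((600,800,3),np.uint8); o[:300,:400]=cv2.resize(f(c['pixels']),(400,300)); o[:300,400:]=cv2.resize(f(s['pixels']),(400,300))
o[300:,:400]=cv2.resize(f(c['pixels'])[80:260,150:390],(400,300),interpolation=2);o[300:,400:]=cv2.resize(f(s['pixels'])[155:275,250:410],(400,300),interpolation=2)
cv2.imwrite('pics/c7.png',o)
E
```

```text
tcp [ 0.5519 -0.0307  0.0327] rpy [179.98  -0.   -76.82] t 19.72 w 0.0137 F [-2.1  0.2  3.3]
tool shift cm [ 1.000e-02 -5.000e-02 -1.003e+01] turn z -0.04
[0.1263495  0.66303888 0.05960436]
```

View pics/c7.png

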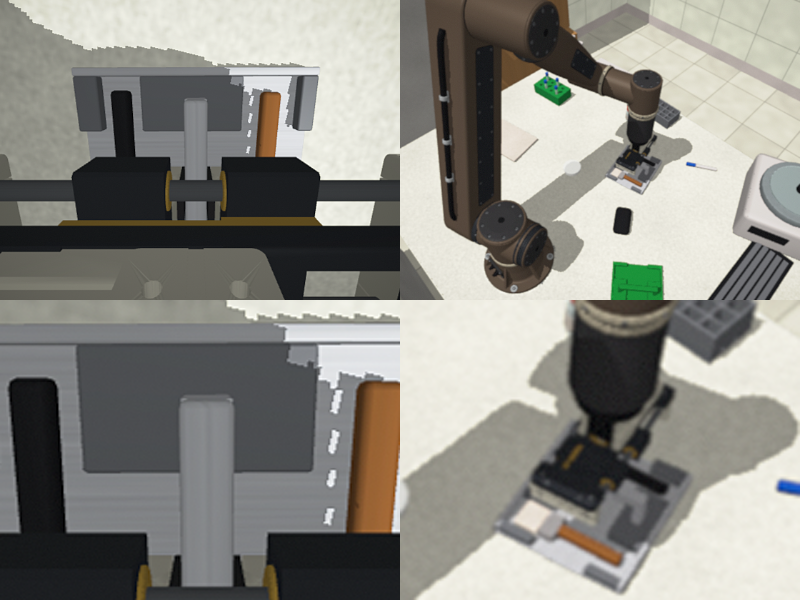

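That lift was refused because I miscounted a row, so nothing moved. The picture shows the bar gripped and both tools in their slots. Repeating the lift.

Call:
carry_out --motion '[0,0,0,0,0,-0.2,0,0,0,0,0,0,-0.4,0,0,0,0,0,0,-0.6,0,0,0,0,0,0,-0.8,0,0,0,0,0,0,-0.9,0,0,0,0,0,0,-1.0,0,0,0,0,0,0,-1.1,0,0,0,0,0,0,-1.1,0,0,0,0,0,0,-1.0,0,0,0,0,0,0,-0.9,0,0,0,0,0,0,-0.8,0,0,0,0,0,0,-0.6,0,0,0,0,0,0,-0.4,0,0,0,0,0,0,-0.2,0,0,0,0,0,0,0,0,0,0,0,0,0,0,0,0,0,0,0,0,0,0]'

```text
time_s: 21.23
tcp_pos: [0.5517, -0.0307, 0.132]
eef_rot: [179.9, 0.0, -76.8]
contact_force: [0.5, 0.3, -5.7]
gripper_width: 0.0133
```

```bash
python3 - <<'E'
from h import *
go(.5524,-.0307,.133,-76.78); print(r.get_state()['moment'])
c=snap('wrist','w8'); s=snap('side','s8')
f=lambda a:np.ascontiguousarray(a[:,:,::-1])
o=np.zeros((600,800,3),np.uint8); o[:300,:400]=cv2.resize(f(c['pixels']),(400,300)); o[:300,400:]=cv2.resize(f(s['pixels']),(400,300))
o[300:,:400]=cv2.resize(f(c['pixels'])[80:260,150:390],(400,300),interpolation=2);o[300:,400:]=cv2.resize(f(s['pixels'])[145:265,250:410],(400,300),interpolation=2)
cv2.imwrite('pics/c8.png',o)
E
```

```text
tcp [ 0.5517 -0.0307  0.132 ] rpy [179.94   0.   -76.83] t 21.23 w 0.0133 F [ 0.5  0.3 -5.7]
tool shift cm [ 0.01 -0.07 -0.1 ] turn z -0.05
[ 0.07234576 -0.07318038  0.01958203]
```

View pics/c8.png

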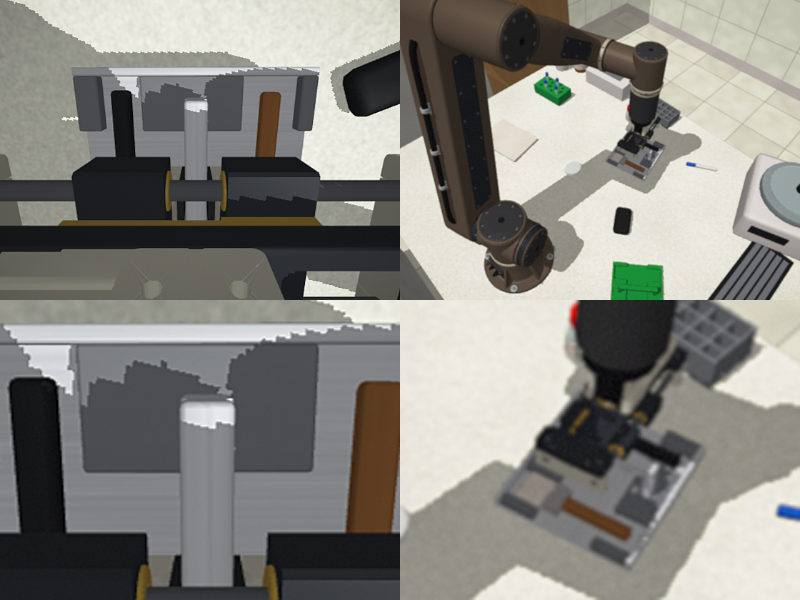

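The carrier hangs as it stood: its outline in the wrist view is unchanged, and both tools are in their slots. I'll do a short steady hold, compare the wrist pictures numerically, and hand in.

Call:
carry_out --motion '[0,0,0,0,0,-0.1,0,0,0,0,0,0,0,0,0,0,0,0,0,0,0,0,0,0,0,0,0,0,0,0,0,0,0,0,0,0,0,0,0,0,0,0]'

```text
time_s: 21.83
tcp_pos: [0.552, -0.0306, 0.1335]
eef_rot: [180.0, -0.0, -76.8]
contact_force: [-0.6, 0.3, -4.7]
gripper_width: 0.0137
```

```bash
python3 - <<'E'
from h import *
go(.5524,-.0307,.133,-76.78); s=r.get_state(); print(abs(s['qd']).max())
e=lambda p:cv2.Canny(cv2.cvtColor(p,cv2.COLOR_RGB2GRAY),60,150).astype(np.float32)[90:215,100:230]
a=e(np.load('pics/w7.npz')['pixels'])
for n,b in (('w8',np.load('pics/w8.npz')['pixels']),('now',snap('wrist','w9')['pixels'])): print(n,'edge shift px vs before lift',cv2.phaseCorrelate(a,e(b)))
print(r.close_job())
E
```

```text
tcp [ 0.552  -0.0306  0.1335] rpy [180.    -0.   -76.82] t 21.83 w 0.0137 F [-0.6  0.3 -4.7]
tool shift cm [ 0.01 -0.03  0.05] turn z -0.04
0.0548165898653031
w8 edge shift px vs before lift ((0.6325220815915884, 0.08943353164313805), 0.6115287787543403)
now edge shift px vs before lift ((0.6242515125110515, 0.12549870987829337), 0.5649778587058738)
the job is handed in; nothing more can be done
None
```

I laid the spatula in the narrow slot and the brush in the wide slot. Then I lifted the grey carrier by its bar and handed the job in at 21.8 s of robot time, still holding it about 10 cm up.

**Last checks:** The gripper was vertical and still, with the bar gripped at 50 N (13.7 mm opening) and about 5 N of load. The carrier had moved under 1 px in the wrist view since before the lift, so it had not tipped or slipped visibly. Both tools were visible in their slots, and I saw no bystander moved.

**What failed or disagreed:**
- One lift call was refused because I miscounted a row; nothing moved, and I repeated it.
- The wrist camera sat 2–3 mm off the top camera, so I aligned each tool to its slot within the same wrist picture.
- The first estimate of the brush's angle was about 2° off; I corrected it before gripping.

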